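# Turn a picture plaque face down in a clamshell flip jig

### The job

The picture plaque lies face up in the yellow-handled leaf of the flip jig; turn it face down so that its hanger can be fitted, using the jig and never touching the plaque with the robot. Fold the empty blue-handled leaf fully over onto the plaque, swing the closed pair over to the other side, then open the yellow-handled leaf fully back again, so that both leaves lie flat and the plaque is left face down in the blue-handled leaf. Let go of everything and leave the stapler, the sanding block and the tape dispenser where they are.

Things in the scene. Friction and masses are not known exactly. Their poses are not given: they have to be found in the camera images.
- jig: the flip jig, fixed to the worktop: a 130 x 250 x 12 mm plywood base (origin: centre of its underside, axes as jig_hinge) with two plywood leaves that open like a book. No part of the base lies under the handles. Closed, the leaves hold the plaque with 1 mm to spare; lifting the lower one carries plaque and upper leaf over, and the hinge friction keeps them together all the way.
- jig_hinge (a point): middle of the flip jig's hinge axis, 45 mm above the worktop. Its frame turns with the jig: x runs along the hinge axis, level, away from the robot; y is level, square to the hinge, towards the yellow leaf's side; z is up.
- yellow_leaf (a joint): angle of the yellow-handled leaf: 0 = open, flat on the +y side of the hinge; grows as it is lifted; pi = swung right over, upside down on the -y side. Starts at 0 with the plaque in it. Stiff friction hinge (0.32 N m): it stays where it is left. Leaf: 132 mm along the hinge, from 18 to 122 mm from the axis, 8 mm thick, 0.2 kg, with corner locators 5 mm high round the plaque.
- blue_leaf (a joint): angle of the leaf with the blue handle, built as the yellow one: 0 = open, lying flat on the -y side of the hinge; grows as it is lifted; pi = swung right over onto the yellow leaf's place on the +y side. Starts empty, between 0 and 0.9; the same stiff friction hinge (0.32 N m).
- yellow_grip (a point): grip point on the yellow handle: a round bar, 14 mm diameter, sticking out 79 mm from the leaf's near end, parallel to the hinge, with a 19 mm end button. The point is on the bar's axis, 130 mm towards -x from jig_hinge, 112 mm from the hinge axis (it moves on that circle), level with it at 0 and pi. A gripper pointing down, closing square to the bar, can hold it while it turns in the pads.
- blue_grip (a point): grip point on the blue handle: a like bar, shorter (39 mm), also at the leaf's near end. The point is on its axis, 90 mm towards -x from jig_hinge, 50 mm from the hinge axis (it moves on that circle), level with it at 0 and pi. The bar ends 112 mm from the jig's middle, short of yellow_grip; with the leaves closed the two bars lie side by side, 62 mm apart.
- blue_nest (a point): middle of the plaque's place in the blue leaf, 70 mm from the hinge axis, 7.5 mm above the leaf's floor; it moves with the leaf.
- plaque_mid (a point): middle of the small wooden picture plaque, 110 x 80 x 14 mm, 0.1 kg. Its own z axis points out of the picture: up at the start, down when it lies face down. It starts in the yellow leaf with its long side along the hinge and about 2 mm of play to the locators.
- stapler_mid (a point): middle of a blue stapler, 34 x 141 x 60 mm, standing loose on the worktop; a bystander.
- sanding_block_mid (a point): middle of a wooden sanding block, 40 x 90 x 31 mm, loose on the worktop; a bystander.
- tape_dispenser_mid (a point): middle of a green tape dispenser, 52 x 158 x 88 mm, standing loose on the worktop; a bystander.
Not all that is in view belongs to the job. Leave any orange look-alike of the part that bears plaque_mid alone.

How it is judged:
By the outcome, as a careful person would: the job done as asked, in the order asked, and still so for the second after the job is handed in, with the robot touching nothing.
It also fails if it takes over 72 s, if anything falls off the work surface, if the arm or the gripper's body presses on something with over 40 N, if the wrist force passes 120 N, or if a joint passes its speed limit or range.

### The arm

A 6-joint arm with a two-finger parallel gripper is mounted at the origin on a cart in front of the work surface, level with it; the furniture and walls round the work are solid. World frame = base frame: x ahead of the robot, y to its left, z up, the work surface at z = 0. Lengths are in m, angles in rad, forces in N, time in s.
With the tool pointing down it reaches from about 0.35 to 0.975 m from the base axis. Payload 7.1 kg.
Tool frame: the origin (TCP) lies at the very end of the fingers, on their centre line; the grasp point (between the pads) lies 19 mm behind it; z points along the fingers, y is the line along which they close (so a half turn about z gives the same grasp; the last joint's range is limited). The gripper opens to 88 mm and grips with 3 to 60 N. Pads are 20 mm wide; open, the fingers measure 115 mm over their backs; the gripper's body (75 mm by 178 mm) begins 61 mm behind the grasp point.
Start: joints at [-1.18, 0.423, 1.63, -0, 1.089, -0.019], TCP at [0.249, -0.573, 0.223] pointing down, gripper open.
Joint ranges: [-3, 3], [-0.9, 2.11], [0.09, 2.58], [-1.31, 4.45], [0.11, 2.69], [-2.54, 2.54]. Speed limits (rad/s): [2.39, 2.39, 3.01, 3.14, 3.14, 3.14].

### API

Orientations are given as a rotation vector (axis times angle).
In Python, from workcell import status, read_camera, camera_params, ticket gives the robot as it stands. The module is installed in compiled form; this text tells all that it offers.
- The arm moves only by the tool arm_command, never from a script. Its argument "moves" is a list of rows, each an object with "offset": the shift along the tool's x, y, z in cm, a list of three; "twist": the turn about the tool's z in degrees; "claw": the gripper's target within -1 to 1 (fully open at 1, half-way at 0, shut at -1). A call has 1 to 5 rows; each row is the pose to reach, as a shift and turn from the pose commanded when the call began, along the tool's axes at that moment; what a row does not reach only later rows make up. A row lasts 1/8 s, in which the tool goes at most 62.5 mm and 10.7 degrees, less where a joint would pass 70% of its speed; a pose out of reach is approached as far as the arm can. A call with a gripper value outside its range is refused whole. The fingers move at their own pace and stop on an object; "squeeze" is the grip in N (left out, the last holds). Time passes only in rows, so rows that repeat a pose let the fingers close. It gives the time, the measured TCP pose, the force, the opening and the grip force at its end, in the units of the state.
- status.sense(): the state, without advancing time (a new reading comes with each control period).
- read_camera(name): name is "scene" or "top"; returns (picture, depth): 384x512x3 uint8, red, green, blue; 384x512 float32, m along the optical axis (not along the pixel's ray), 0 where there is no reading.
- camera_params(name): a dict with "intrinsics" (3x3 intrinsics, pixels), "dist" ([k1, k2, p1, p2, k3] as OpenCV has them; the pictures are not rectified), "camera_from_world" (4x4, takes a point from world to camera coordinates). Camera axes: x right, y up, looking along -z (the intrinsics and any distortion apply to the point x, -y, -z); pixel columns grow to the right and rows downward; lengths in m; the calibration is good to about 2 mm. A picture is of the moment at which its call begins. camera_params takes no time and is no camera call.
- ticket.sign_off(): hands the job in; it is judged then, once.
The state is a dict: "time_s": time; "q": joint angles; "qd": joint speeds; "tau": joint torques, N m; "eef_pos": TCP position; "ee_rot": TCP orientation; "force": force on the tool from outside, world axes, zero at the start; "wrist_torque": the same for the moment, N m; "gripper_width": finger opening in m; "gripper_force": force on a finger pad.
Only numpy, scipy, OpenCV 4.12 (cv2) and the standard library are available. Lean on these libraries where they do the work, as an engineer would, in place of code of your own. Each camera call takes 0.05 s, during which the arm holds its last target. There are 200 camera calls.

## Working session

There is one attempt and no reset: what is moved stays moved. The work goes in short steps, Python scripts to look and compute and a tool call to move; the robot and the scene stay as the last step left them, time stands still between calls to the robot, and variables do not carry over. Pictures are saved under pics/ and viewed, at most 10 in all, crops included, and the job is handed in when it is done.

Besides the shell and the picture viewer there is one more tool, called after ">>>" by a JSON object that holds its "method" and its "body". arm_command: Moves the arm, as the interface text tells. Its arguments: {"type":"object","properties":{"moves":{"type":"array","items":{"type":"object","properties":{"offset":{"type":"array","items":{"type":"number"}},"twist":{"type":"number"},"claw":{"type":"number"}}}},"squeeze":{"type":"number"}},"required":["moves"]}

```bash
mkdir -p pics; cat > h.py <<'E'
import numpy as np, cv2
from workcell import status, read_camera, camera_params, ticket
def grab(n,f=None):
    im,d=read_camera(n)
    if f: cv2.imwrite('pics/'+f,cv2.cvtColor(im,cv2.COLOR_RGB2BGR))
    np.savez('/tmp/'+n,im=im,d=d); return im,d
def world(n,uv,depth=None,z=None):
    p=camera_params(n);K=np.array(p['intrinsics'],float);D=np.array(p['dist'],float);T=np.array(p['camera_from_world'],float)
    uv=np.array(uv,float).reshape(-1,1,2)
    a=cv2.undistortPoints(uv,K,D).reshape(-1,2)
    r=np.c_[a[:,0],-a[:,1],-np.ones(len(a))]
    R=T[:3,:3];c=-R.T@T[:3,3]; w=r@R
    s=np.array(depth).reshape(-1) if depth is not None else (z-c[2])/w[:,2]
    return c+w*s[:,None]
E
python3 - <<'E'
from h import *
a,_=grab('scene','s0.png');b,_=grab('top','t0.png')
print(status.sense())
for n in('scene','top'):
    T=np.array(camera_params(n)['camera_from_world']);print(n,-T[:3,:3].T@T[:3,3])
E
```

```text
{'time_s': 0.1, 'q': array([-1.18000206e+00,  4.23784440e-01,  1.63060303e+00, -9.18401812e-06,
        1.08860072e+00, -1.89837358e-02]), 'qd': array([ 2.47666602e-05, -3.11775848e-03, -1.10212504e-03,  7.19006054e-04,
        1.22976698e-04, -1.44828494e-03]), 'tau': array([-2.69568991e-04, -5.45615923e+01, -2.74325591e+01,  6.45622518e-02,
        1.88040454e-02, -3.29484919e-05]), 'eef_pos': array([ 0.24884282, -0.57277802,  0.22197107]), 'ee_rot': array([-3.07453904e+00, -6.38911498e-01,  4.17554565e-04]), 'force': array([ 0.89781405, -0.89947108, -0.72202443]), 'wrist_torque': array([ 0.02142167,  0.0076203 , -0.03357202]), 'gripper_force': 0.0, 'gripper_width': 0.08799014357685775}
scene [0.04255913 0.46801346 1.23354647]
top [0.31211098 0.14825719 1.13261839]
```

View pics/s0.png

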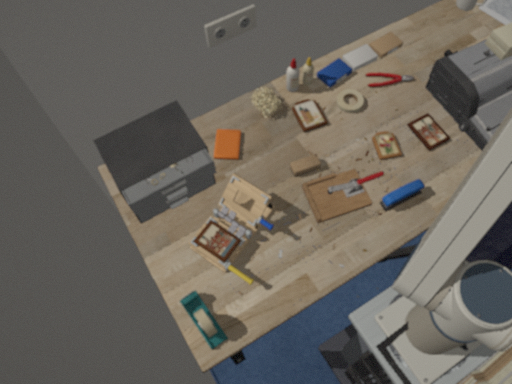

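View pics/t0.png

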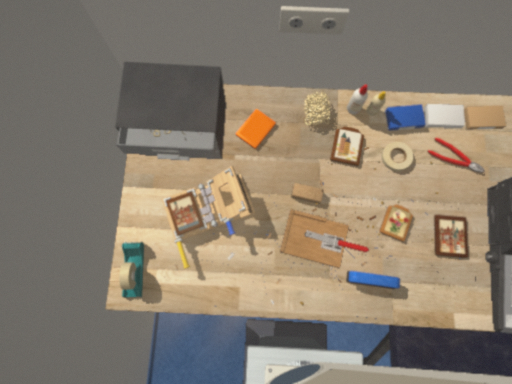

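The jig is at top (170–250, 165–245). Its plaque is at top (184,213) / scene (217,240), the yellow handle at top (182,252) and the blue handle at top (230,228), on a partly raised leaf. Things that could be taken for the plaque: framed pictures at top (348,146), (396,223) and (451,237), and the orange box at (256,128). Things that could be taken for the handles: the blue stapler (373,280), the blue box (405,117) and the yellow bottle cap (380,97). I choose the plaque at (184,213), which lies in the jig leaf with the yellow handle.

```bash
python3 - <<'E'
from h import *
for n,box in (('top',(160,160,270,280)),('scene',(180,165,290,295))):
    z=np.load(f'/tmp/{n}.npz');im,d=z['im'],z['d'];x0,y0,x1,y1=box
    hsv=cv2.cvtColor(im,cv2.COLOR_RGB2HSV)
    for c,lo,hi in(('yel',(22,150,110),(34,255,255)),('blue',(105,120,60),(125,255,255))):
        m=cv2.inRange(hsv,lo,hi);k=np.zeros_like(m);k[y0:y1,x0:x1]=m[y0:y1,x0:x1]
        nn,l,st,ce=cv2.connectedComponentsWithStats(k);i=1+st[1:,4].argmax()
        v,u=np.where(l==i);dd=d[v,u];W=world(n,np.c_[u,v],dd)
        r=cv2.minAreaRect(np.c_[u,v].astype(np.float32))
        pts=cv2.boxPoints(r)
        print(n,c,st[i],ce[i].round(1),'rect',np.round(pts,1).tolist())
        o=np.argsort(v);print('  W median',np.median(W,0).round(3),'ends',np.median(W[o[:8]],0).round(3),np.median(W[o[-8:]],0).round(3))
    s=np.array([[184,213],[175,200],[195,225],[232,190],[245,205],[222,180]]) if n=='top' else np.array([[217,240],[247,195],[262,205]])
    print(world(n,s,d[s[:,1],s[:,0]]).round(3))
    cv2.imwrite(f'pics/c_{n}.png',cv2.resize(cv2.cvtColor(im[y0:y1,x0:x1],cv2.COLOR_RGB2BGR),None,fx=5,fy=4.6,interpolation=cv2.INTER_CUBIC))
E
```

```text
top yel [177 242  11  26  89] [182.3 254.7] rect [[176.8000030517578, 242.39999389648438], [180.10000610351562, 241.39999389648438], [187.8000030517578, 266.5], [184.39999389648438, 267.5]]
  W median [0.388 0.358 0.051] ends [0.421 0.371 0.051] [0.358 0.344 0.052]
top blue [227 222   5  11  32] [229.2 226.6] rect [[226.39999389648438, 222.1999969482422], [229.10000610351562, 221.3000030517578], [232.5, 231.5], [229.8000030517578, 232.39999389648438]]
  W median [0.471 0.229 0.081] ends [0.48  0.232 0.081] [0.459 0.224 0.082]
[[0.508 0.364 0.052]
 [0.545 0.393 0.052]
 [0.474 0.329 0.054]
 [0.572 0.226 0.097]
 [0.528 0.187 0.109]
 [0.603 0.258 0.085]]
scene yel [229 266  24  17  93] [240.4 274. ] rect [[228.1999969482422, 268.1000061035156], [230.39999389648438, 264.8999938964844], [252.39999389648438, 280.0], [250.1999969482422, 283.1000061035156]]
  W median [0.386 0.358 0.052] ends [0.419 0.369 0.052] [0.355 0.346 0.052]
scene blue [260 219  13  10  60] [266.1 223.8] rect [[259.20001220703125, 222.1999969482422], [261.79998779296875, 218.1999969482422], [272.70001220703125, 225.5], [270.1000061035156, 229.39999389648438]]
  W median [0.466 0.227 0.082] ends [0.479 0.232 0.082] [0.45  0.225 0.08 ]
[[0.507 0.364 0.051]
 [0.601 0.213 0.014]
 [0.516 0.209 0.092]]
```

View pics/c_top.png

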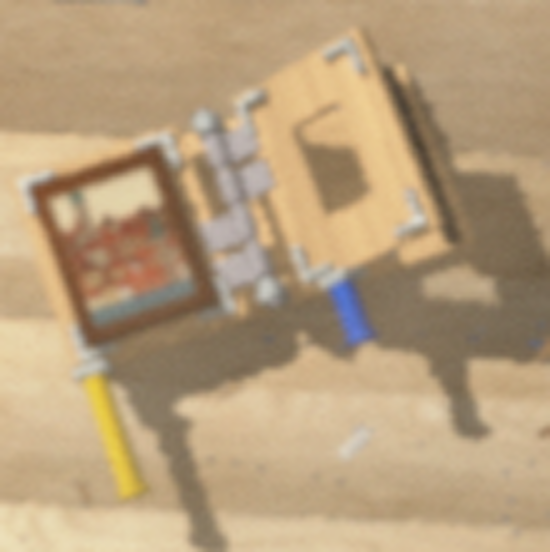

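The crop confirms the plaque sits face up in the yellow-handled leaf, at crop (125,245). The hinge knobs are at crop (205,120) and (268,290). The blue leaf is raised and empty, with its handle at crop (350,310).

```bash
python3 - <<'E'
from h import *
k=world('top',[[201,186.1],[213.6,223.]],z=.05);print('knobs',k.round(4),k.mean(0))
y=world('top',[[178.45,241.9],[186.1,267.]],z=.048);print('yel top',y.round(4))
ys=world('scene',[[229.3,266.5],[251.3,281.5]],z=.048);print('yel scene',ys.round(4))
b=world('top',[[227.75,221.75],[231.15,231.95]],z=.079);print('blue',b.round(4))
c=np.array([[35,190],[155,150],[215,305],[85,343]])/[5,4.6]+[160,160]
P=world('top',c,z=.052);print('plq',P.round(4),P.mean(0))
for v in(k[0]-k[1],y[0]-y[1],ys[0]-ys[1],b[0]-b[1],P[1]-P[2],P[0]-P[3]):print(np.arctan2(v[1],v[0]),np.linalg.norm(v))
E
```

```text
knobs [[0.591  0.3218 0.05  ]
 [0.4832 0.2763 0.05  ]] [0.53709868 0.29903814 0.05      ]
yel top [[0.4242 0.3722 0.048 ]
 [0.3552 0.3438 0.048 ]]
yel scene [[0.4223 0.3726 0.048 ]
 [0.3543 0.343  0.048 ]]
blue [[0.4842 0.2335 0.079 ]
 [0.456  0.222  0.079 ]]
plq [[0.5397 0.4162 0.052 ]
 [0.5693 0.349  0.052 ]
 [0.4718 0.3057 0.052 ]
 [0.4444 0.3776 0.052 ]] [0.50627765 0.36211776 0.052     ]
0.39946763423150117 0.11699735506460236
0.390965441250716 0.07458670391240688
0.41080946423589093 0.07417053332039675
0.38512968313110035 0.030464966269490773
0.41839005635275184 0.10671120437835911
0.38507139315708805 0.10286661895348637
```

>>> {"method": "arm_command", "body": {"moves": [{"offset": [17.2,-21.5,0]},{"offset": [17.2,-21.5,0]},{"offset": [17.2,-21.5,0]},{"offset": [17.2,-21.5,0]},{"offset": [17.2,-21.5,0]}], "squeeze": 30}}

```text
invalid input
```

>>> {"method": "arm_command", "body": {"moves": [{"offset": [17.2,-21.5,0]},{"offset": [17.2,-21.5,0]},{"offset": [17.2,-21.5,0]},{"offset": [17.2,-21.5,0]},{"offset": [17.2,-21.5,0]}]}}

```text
invalid input
```

>>> {"method": "arm_command", "body": {"moves": [{"offset": [17.2,-21.5,0]},{"offset": [17.2,-21.5,0]},{"offset": [17.2,-21.5,0]},{"offset": [17.2,-21.5,5]},{"offset": [17.2,-21.5,5]}]}}

```text
invalid input
```

>>> {"method": "arm_command", "body": {"moves": [{"offset": [17.2,-21.5,0],"twist": 0,"claw": 1},{"offset": [17.2,-21.5,0],"twist": 0,"claw": 1},{"offset": [17.2,-21.5,0],"twist": 0,"claw": 1},{"offset": [17.2,-21.5,0],"twist": 0,"claw": 1},{"offset": [17.2,-21.5,0],"twist": 0,"claw": 1}], "squeeze": 30}}

```text
time_s: 0.72
eef_pos: [0.3209, -0.3044, 0.2224]
ee_rot: [-3.074, -0.642, 0.001]
force: [0.8, -0.3, 0.5]
gripper_width: 0.0877
gripper_force: 0.0
```

>>> {"method": "arm_command", "body": {"moves": [{"offset": [17.2,-21.5,0],"twist": 0,"claw": 1},{"offset": [17.2,-21.5,0],"twist": 0,"claw": 1},{"offset": [17.2,-21.5,0],"twist": 0,"claw": 1},{"offset": [17.2,-21.5,0],"twist": 0,"claw": 1},{"offset": [17.2,-21.5,0],"twist": 0,"claw": 1}]}}

```text
time_s: 1.35
eef_pos: [0.3933, -0.0391, 0.2227]
ee_rot: [-3.075, -0.644, -0.0]
force: [0.4, -0.9, -0.6]
gripper_width: 0.0881
gripper_force: 0.0
```

>>> {"method": "arm_command", "body": {"moves": [{"offset": [17.2,-21.5,0],"twist": 0,"claw": 1},{"offset": [17.2,-21.5,0],"twist": 0,"claw": 1},{"offset": [17.2,-21.5,0],"twist": 0,"claw": 1},{"offset": [17.2,-21.5,5],"twist": 0,"claw": 1},{"offset": [17.2,-21.5,7],"twist": 0,"claw": 1}]}}

```text
time_s: 1.98
eef_pos: [0.4664, 0.2269, 0.1524]
ee_rot: [-3.074, -0.642, -0.005]
force: [0.4, -0.7, -0.6]
gripper_width: 0.0879
gripper_force: 0.0
```

```bash
python3 - <<'E'
from h import *
s=status.sense();print(s['eef_pos'],s['q'],s['time_s'])
a,_=grab('top');b,_=grab('scene')
f=lambda i,x,y:cv2.resize(cv2.cvtColor(i[y:y+120,x:x+130],cv2.COLOR_RGB2BGR),None,fx=3,fy=3,interpolation=2)
cv2.imwrite('pics/p1.png',np.hstack([f(a,150,160),f(b,180,165)]))
E
```

```text
[0.4664389  0.22687176 0.15244749] [4.29694666e-01 3.66490329e-01 1.91799502e+00 1.38074184e-04
 8.54071067e-01 1.58866086e+00] 1.975
```

View pics/p1.png

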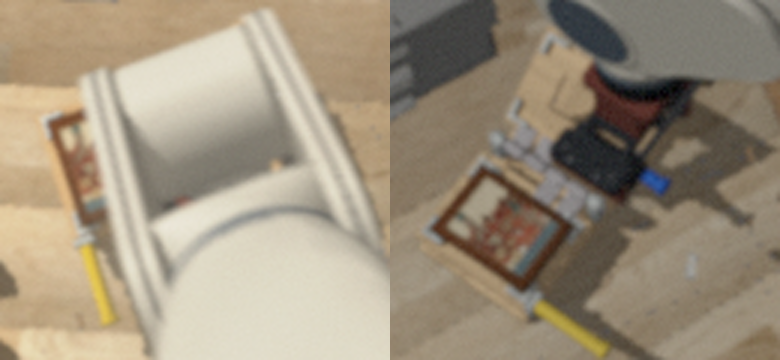

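The scene half shows the gripper straddling over the blue handle at (650,180). Descend and grip.

>>> {"method": "arm_command", "body": {"moves": [{"offset": [0,0.1,4.5],"twist": 0,"claw": 0.2},{"offset": [0,0.1,8.6],"twist": 0,"claw": 0},{"offset": [0,0.1,8.6],"twist": 0,"claw": -1},{"offset": [0,0.1,8.6],"twist": 0,"claw": -1},{"offset": [0,0.1,8.6],"twist": 0,"claw": -1}], "squeeze": 25}}

```text
time_s: 2.7
eef_pos: [0.467, 0.2233, 0.0687]
ee_rot: [-3.075, -0.639, -0.005]
force: [0.3, -0.1, -0.1]
gripper_width: 0.0412
gripper_force: 0.0
```

>>> {"method": "arm_command", "body": {"moves": [{"offset": [0,0,0],"twist": 0,"claw": -1},{"offset": [0,0,0],"twist": 0,"claw": -1},{"offset": [0,0,0],"twist": 0,"claw": -1},{"offset": [0,0,0],"twist": 0,"claw": -1}]}}

```text
time_s: 3.2
eef_pos: [0.4657, 0.2237, 0.0669]
ee_rot: [-3.075, -0.639, -0.001]
force: [-1.0, 4.4, 1.6]
gripper_width: 0.0139
gripper_force: 25.0
```

>>> {"method": "arm_command", "body": {"moves": [{"offset": [0,-0.36,-0.41],"twist": 0,"claw": -1},{"offset": [0,-0.76,-0.78],"twist": 0,"claw": -1},{"offset": [0,-1.2,-1.1],"twist": 0,"claw": -1},{"offset": [0,-1.7,-1.4],"twist": 0,"claw": -1},{"offset": [0,-1.7,-1.4],"twist": 0,"claw": -1}]}}

```text
time_s: 3.82
eef_pos: [0.4604, 0.2365, 0.0817]
ee_rot: [3.072, 0.641, 0.002]
force: [6.0, -16.2, 10.2]
gripper_width: 0.0132
gripper_force: 46.9
```

>>> {"method": "arm_command", "body": {"moves": [{"offset": [0,0,0],"twist": 0,"claw": -0.45},{"offset": [0,0,0],"twist": 0,"claw": -0.45},{"offset": [0,0,-0.6],"twist": 0,"claw": -0.45},{"offset": [0,0,-0.6],"twist": 0,"claw": -0.45}], "squeeze": 15}}

```text
time_s: 4.32
eef_pos: [0.459, 0.2389, 0.0871]
ee_rot: [-3.076, -0.64, -0.001]
force: [-0.4, -0.5, -0.0]
gripper_width: 0.0243
gripper_force: 0.0
```

```bash
python3 - <<'E'
from h import *
b,d=grab('scene','s2.png');hsv=cv2.cvtColor(b,cv2.COLOR_RGB2HSV)
m=cv2.inRange(hsv,(105,120,60),(125,255,255))[200:250,235:295];v,u=np.where(m>0);u+=235;v+=200
print(len(u),np.median(world('scene',np.c_[u,v],d[v,u]),0),u.min(),u.max(),v.min(),v.max())
cv2.imwrite('pics/p2.png',cv2.resize(cv2.cvtColor(b[165:265,190:310],cv2.COLOR_RGB2BGR),None,fx=5,fy=5,interpolation=2))
s=status.sense();print(s['eef_pos'],s['gripper_width'],s['force'])
E
```

```text
1 [0.41732538 0.24937378 0.16982882] 268 268 229 229
[0.45894936 0.23886229 0.08694347] 0.024420121154948835 [-0.15439181 -0.49495439  0.37160061]
```

View pics/p2.png

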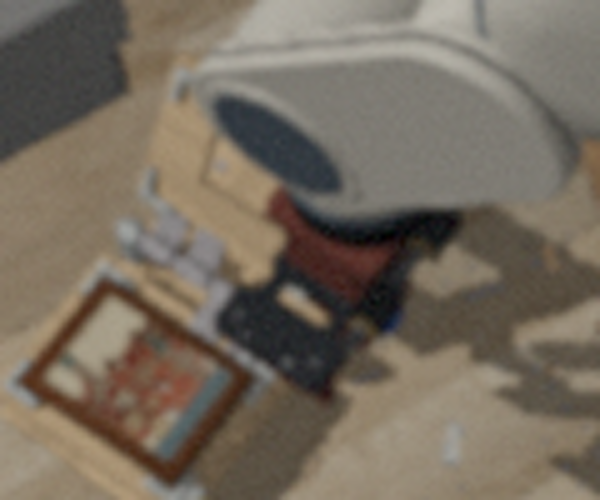

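The leaf has come up to near vertical, its handle hidden between the fingers at crop (390,320), and the plaque at (140,385) is undisturbed. I will regrip near the fingertips so the body clears the leaf edge.

>>> {"method": "arm_command", "body": {"moves": [{"offset": [0,0,0.25],"twist": 0,"claw": -1},{"offset": [0,0,0.25],"twist": 0,"claw": -1},{"offset": [0,0,0.25],"twist": 0,"claw": -1}]}}

```text
time_s: 4.75
eef_pos: [0.4603, 0.237, 0.0847]
ee_rot: [3.073, 0.641, 0.003]
force: [5.3, -12.9, 7.9]
gripper_width: 0.0134
gripper_force: 23.8
```

>>> {"method": "arm_command", "body": {"moves": [{"offset": [0,-0.4,-0.2],"twist": 0,"claw": -1},{"offset": [0,-0.8,-0.35],"twist": 0,"claw": -1},{"offset": [0,-1.2,-0.47],"twist": 0,"claw": -1},{"offset": [0,-1.55,-0.54],"twist": 0,"claw": -1},{"offset": [0,-1.55,-0.54],"twist": 0,"claw": -1}]}}

```text
time_s: 5.38
eef_pos: [0.4549, 0.2521, 0.0908]
ee_rot: [3.074, 0.641, 0.006]
force: [4.7, -10.5, 12.3]
gripper_width: 0.0135
gripper_force: 15.0
```

>>> {"method": "arm_command", "body": {"moves": [{"offset": [0,-0.45,-0.05],"twist": 0,"claw": -1},{"offset": [0,-0.9,-0.05],"twist": 0,"claw": -1},{"offset": [0,-1.4,-0.0],"twist": 0,"claw": -1},{"offset": [0,-1.9,0.05],"twist": 0,"claw": -1},{"offset": [0,-2.4,0.2],"twist": 0,"claw": -1}]}}

```text
time_s: 6.0
eef_pos: [0.4451, 0.2746, 0.0883]
ee_rot: [3.075, 0.64, 0.005]
force: [5.8, -7.1, 6.2]
gripper_width: 0.0135
gripper_force: 15.2
```

>>> {"method": "arm_command", "body": {"moves": [{"offset": [0,-0.3,0.1],"twist": 0,"claw": -1},{"offset": [0,-0.7,0.35],"twist": 0,"claw": -1},{"offset": [0,-1.2,0.65],"twist": 0,"claw": -1},{"offset": [0,-1.2,0.65],"twist": 0,"claw": -1}]}}

```text
time_s: 6.5
eef_pos: [0.44, 0.2862, 0.0814]
ee_rot: [3.076, 0.64, 0.005]
force: [4.4, -2.5, 0.7]
gripper_width: 0.0134
gripper_force: 15.7
```

>>> {"method": "arm_command", "body": {"moves": [{"offset": [0,-0.5,0.38],"twist": 0,"claw": -1},{"offset": [0,-0.95,0.8],"twist": 0,"claw": -1},{"offset": [0,-1.35,1.3],"twist": 0,"claw": -1},{"offset": [0,-1.67,1.82],"twist": 0,"claw": -1},{"offset": [0,-1.9,2.4],"twist": 0,"claw": -1}], "squeeze": 25}}

```text
time_s: 7.12
eef_pos: [0.4328, 0.3033, 0.0577]
ee_rot: [3.075, 0.64, 0.005]
force: [6.1, -5.8, 6.2]
gripper_width: 0.0132
gripper_force: 25.3
```

>>> {"method": "arm_command", "body": {"moves": [{"offset": [0,-0.2,0.6],"twist": 0,"claw": -1},{"offset": [0,-0.32,1.2],"twist": 0,"claw": -1},{"offset": [0,-0.36,1.9],"twist": 0,"claw": -1},{"offset": [0,-0.36,1.9],"twist": 0,"claw": -1}]}}

```text
time_s: 7.62
eef_pos: [0.4311, 0.3069, 0.038]
ee_rot: [-3.075, -0.64, -0.005]
force: [6.8, -2.2, -3.1]
gripper_width: 0.0134
gripper_force: 25.4
```

>>> {"method": "arm_command", "body": {"moves": [{"offset": [0,0,0],"twist": 0,"claw": -0.3},{"offset": [0,0,0],"twist": 0,"claw": -0.3},{"offset": [0,0,-4],"twist": 0,"claw": -0.3},{"offset": [0,0,-4],"twist": 0,"claw": -1},{"offset": [0,0,-4],"twist": 0,"claw": -1}]}}

```text
time_s: 8.25
eef_pos: [0.429, 0.3065, 0.0778]
ee_rot: [3.076, 0.639, -0.001]
force: [-0.1, 0.3, 0.2]
gripper_width: 0.0142
gripper_force: 0.0
```

>>> {"method": "arm_command", "body": {"moves": [{"offset": [0,0,0],"twist": 0,"claw": -1},{"offset": [0,0,1.5],"twist": 0,"claw": -1},{"offset": [0,0,2.4],"twist": 0,"claw": -1},{"offset": [0,0,2.7],"twist": 0,"claw": -1},{"offset": [0,0,2.9],"twist": 0,"claw": -1}]}}

```text
time_s: 8.88
eef_pos: [0.4294, 0.3067, 0.0514]
ee_rot: [3.076, 0.639, -0.001]
force: [-12.4, -9.1, 58.8]
gripper_width: 0.0005
gripper_force: 31.3
```

>>> {"method": "arm_command", "body": {"moves": [{"offset": [0,0,-5],"twist": 0,"claw": -1},{"offset": [-3.5,-6.2,-5],"twist": 0,"claw": 0.1},{"offset": [-3.5,-6.2,-5],"twist": 0,"claw": 0.1},{"offset": [-3.5,-6.2,-5],"twist": 0,"claw": 0.1},{"offset": [-3.5,-6.2,-5],"twist": 0,"claw": 0.1}]}}

```text
time_s: 9.5
eef_pos: [0.3731, 0.349, 0.0984]
ee_rot: [3.075, 0.638, -0.001]
force: [-0.9, -0.6, -1.1]
gripper_width: 0.0368
gripper_force: 0.0
```

```bash
python3 - <<'E'
from h import *
b,d=grab('scene')
cv2.imwrite('pics/p3.png',cv2.resize(cv2.cvtColor(b[185:305,170:310],cv2.COLOR_RGB2BGR),None,fx=5,fy=5,interpolation=2))
s=status.sense();print(s['eef_pos'],s['gripper_width'],s['force'],s['q'])
E
```

```text
[0.37321178 0.34887231 0.09850715] 0.04130509998115332 [-0.48529741 -0.43455477  0.45185104] [ 7.28480930e-01  4.47488147e-01  1.95992730e+00 -1.78277592e-04
  7.34981144e-01  1.89053157e+00]
```

View pics/p3.png

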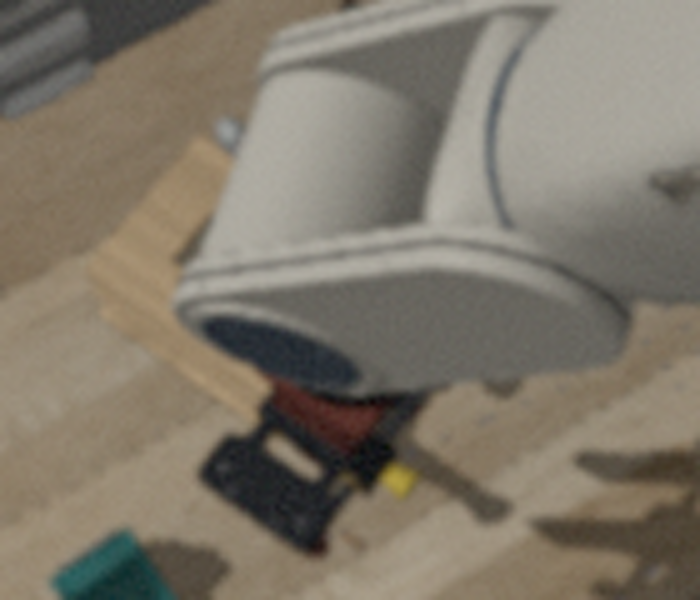

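The blue leaf is closed on the plaque (closed pair at crop (180,280)). The gripper is over the yellow handle, whose end shows at (400,478), and the dispenser at (110,580) is clear.

>>> {"method": "arm_command", "body": {"moves": [{"offset": [0,0,4],"twist": 0,"claw": 0.1},{"offset": [0,0,6.6],"twist": 0,"claw": 0.1},{"offset": [0,0,6.6],"twist": 0,"claw": -1},{"offset": [0,0,6.6],"twist": 0,"claw": -1},{"offset": [0,0,6.6],"twist": 0,"claw": -1}], "squeeze": 35}}

```text
time_s: 10.18
eef_pos: [0.3734, 0.35, 0.0341]
ee_rot: [-3.075, -0.638, -0.003]
force: [0.2, 0.7, -0.7]
gripper_width: 0.0217
gripper_force: 0.0
```

>>> {"method": "arm_command", "body": {"moves": [{"offset": [0,0,0],"twist": 0,"claw": -1},{"offset": [0,0,0],"twist": 0,"claw": -1}]}}

```text
time_s: 10.42
eef_pos: [0.3733, 0.3496, 0.034]
ee_rot: [-3.075, -0.64, -0.003]
force: [2.6, -3.6, 6.3]
gripper_width: 0.013
gripper_force: 35.0
```

>>> {"method": "arm_command", "body": {"moves": [{"offset": [0,0.06,-1.17],"twist": 0,"claw": -1},{"offset": [0,0.25,-2.33],"twist": 0,"claw": -1},{"offset": [0,0.55,-3.46],"twist": 0,"claw": -1},{"offset": [0,0.97,-4.56],"twist": 0,"claw": -1},{"offset": [0,1.5,-5.6],"twist": 0,"claw": -1}]}}

```text
time_s: 11.05
eef_pos: [0.3785, 0.3373, 0.0899]
ee_rot: [-3.073, -0.637, -0.002]
force: [-2.2, 9.2, -7.9]
gripper_width: 0.0127
gripper_force: 35.0
```

>>> {"method": "arm_command", "body": {"moves": [{"offset": [0,0.64,-0.98],"twist": 0,"claw": -1},{"offset": [0,1.38,-1.89],"twist": 0,"claw": -1},{"offset": [0,2.2,-2.72],"twist": 0,"claw": -1},{"offset": [0,3.12,-3.46],"twist": 0,"claw": -1},{"offset": [0,4.1,-4.1],"twist": 0,"claw": -1}]}}

```text
time_s: 11.68
eef_pos: [0.3934, 0.3031, 0.1334]
ee_rot: [-3.067, -0.632, -0.0]
force: [-22.0, 23.4, 25.5]
gripper_width: 0.0131
gripper_force: 35.0
```

```bash
python3 - <<'E'
from h import *
b,d=grab('scene')
t,_=grab('top')
f=lambda i,x,y:cv2.resize(cv2.cvtColor(i[y:y+140,x:x+130],cv2.COLOR_RGB2BGR),None,fx=3,fy=3,interpolation=2)
cv2.imwrite('pics/p4.png',np.hstack([f(b,170,170),f(t,150,150)]))
s=status.sense();print(s)
E
```

```text
{'time_s': 11.775, 'q': array([0.62611115, 0.36738879, 1.97724659, 0.00999703, 0.79252339,
       1.78299162]), 'qd': array([ 0.00597891,  0.00115614,  0.00030973, -0.01289113,  0.00279913,
        0.01415193]), 'tau': array([-12.28730053, -30.41685104, -15.737257  ,  -5.30618683,
        -1.8036671 ,  -0.1581968 ]), 'eef_pos': array([0.39388279, 0.30225241, 0.1339699 ]), 'ee_rot': array([-3.06864374e+00, -6.33095577e-01, -1.79582808e-03]), 'force': array([-19.6179091 ,  15.87632255,  30.41253181]), 'wrist_torque': array([ 3.07168417,  3.33853977, -0.02760798]), 'gripper_force': 35.00864177942276, 'gripper_width': 0.013388353048565367}
```

View pics/p4.png

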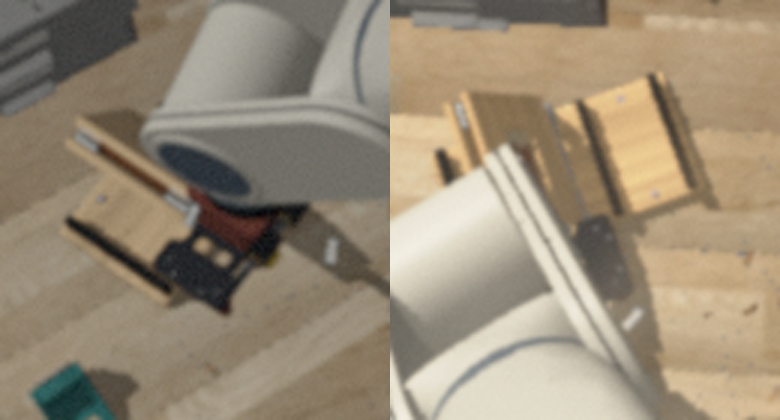

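The closed pair (scene crop (140,200)) is lifted to about 55° with the plaque held between the leaves. The radial strain comes from the bar rolling in a hard grip, so I will relax and regrip more softly.

>>> {"method": "arm_command", "body": {"moves": [{"offset": [0,0,0],"twist": 0,"claw": -0.4},{"offset": [0,0,0],"twist": 0,"claw": -0.4},{"offset": [0,0,0],"twist": 0,"claw": -0.4}], "squeeze": 12}}

```text
time_s: 12.15
eef_pos: [0.3946, 0.2978, 0.1301]
ee_rot: [3.076, 0.639, -0.001]
force: [-0.2, -2.0, 0.5]
gripper_width: 0.0261
gripper_force: 0.0
```

>>> {"method": "arm_command", "body": {"moves": [{"offset": [0,0,0],"twist": 0,"claw": -1},{"offset": [0,0,0],"twist": 0,"claw": -1},{"offset": [0,0,0],"twist": 0,"claw": -1}]}}

```text
time_s: 12.52
eef_pos: [0.3942, 0.3, 0.1307]
ee_rot: [-3.073, -0.636, 0.001]
force: [-9.0, 9.7, 7.4]
gripper_width: 0.013
gripper_force: 12.0
```

>>> {"method": "arm_command", "body": {"moves": [{"offset": [0,1.05,-0.53],"twist": 0,"claw": -1},{"offset": [0,2.14,-0.95],"twist": 0,"claw": -1},{"offset": [0,3.27,-1.26],"twist": 0,"claw": -1},{"offset": [0,4.43,-1.44],"twist": 0,"claw": -1},{"offset": [0,5.6,-1.5],"twist": 0,"claw": -1}]}}

```text
time_s: 13.15
eef_pos: [0.4174, 0.2478, 0.1458]
ee_rot: [-3.074, -0.637, -0.001]
force: [-3.7, 6.8, 5.8]
gripper_width: 0.0136
gripper_force: 12.0
```

>>> {"method": "arm_command", "body": {"moves": [{"offset": [0,1.17,0.06],"twist": 0,"claw": -1},{"offset": [0,2.33,0.25],"twist": 0,"claw": -1},{"offset": [0,3.46,0.55],"twist": 0,"claw": -1},{"offset": [0,4.56,0.97],"twist": 0,"claw": -1},{"offset": [0,5.6,1.5],"twist": 0,"claw": -1}]}}

```text
time_s: 13.78
eef_pos: [0.4397, 0.1955, 0.1301]
ee_rot: [-3.075, -0.638, -0.0]
force: [-1.7, 4.9, 3.7]
gripper_width: 0.0134
gripper_force: 12.0
```

>>> {"method": "arm_command", "body": {"moves": [{"offset": [0,0.98,0.64],"twist": 0,"claw": -1},{"offset": [0,1.89,1.38],"twist": 0,"claw": -1},{"offset": [0,2.72,2.2],"twist": 0,"claw": -1},{"offset": [0,3.46,3.12],"twist": 0,"claw": -1},{"offset": [0,4.1,4.1],"twist": 0,"claw": -1}], "squeeze": 18}}

```text
time_s: 14.4
eef_pos: [0.4558, 0.1573, 0.0883]
ee_rot: [3.076, 0.639, -0.001]
force: [-2.8, 4.2, 3.2]
gripper_width: 0.0133
gripper_force: 18.0
```

>>> {"method": "arm_command", "body": {"moves": [{"offset": [0,0.53,1.05],"twist": 0,"claw": -1},{"offset": [0,0.95,2.14],"twist": 0,"claw": -1},{"offset": [0,1.26,3.27],"twist": 0,"claw": -1},{"offset": [0,1.44,4.43],"twist": 0,"claw": -1},{"offset": [0,1.5,5.2],"twist": 0,"claw": -1}]}}

```text
time_s: 15.02
eef_pos: [0.4616, 0.1438, 0.0362]
ee_rot: [3.076, 0.639, -0.001]
force: [-2.9, 1.3, 5.9]
gripper_width: 0.0134
gripper_force: 18.0
```

>>> {"method": "arm_command", "body": {"moves": [{"offset": [0,0,0.3],"twist": 0,"claw": -1},{"offset": [0,0,0.5],"twist": 0,"claw": -1},{"offset": [0,0,0.5],"twist": 0,"claw": -1}]}}

```text
time_s: 15.4
eef_pos: [0.4617, 0.1437, 0.0319]
ee_rot: [3.075, 0.64, -0.001]
force: [-2.0, -3.4, -3.0]
gripper_width: 0.0131
gripper_force: 18.0
```

>>> {"method": "arm_command", "body": {"moves": [{"offset": [0,0,0],"twist": 0,"claw": -0.3},{"offset": [0,0,0],"twist": 0,"claw": -0.3},{"offset": [0,0,-4],"twist": 0,"claw": -0.3},{"offset": [0,0,-4],"twist": 0,"claw": -1},{"offset": [0,0,-4],"twist": 0,"claw": -1}]}}

```text
time_s: 16.02
eef_pos: [0.4621, 0.1442, 0.0721]
ee_rot: [-3.076, -0.639, -0.002]
force: [0.8, 0.2, -0.3]
gripper_width: 0.0138
gripper_force: 0.0
```

>>> {"method": "arm_command", "body": {"moves": [{"offset": [0,0,0],"twist": 0,"claw": -1},{"offset": [0,0,0.8],"twist": 0,"claw": -1},{"offset": [0,0,1.6],"twist": 0,"claw": -1},{"offset": [0,0,2.1],"twist": 0,"claw": -1},{"offset": [0,0,2.1],"twist": 0,"claw": -1}]}}

```text
time_s: 16.65
eef_pos: [0.4616, 0.1439, 0.0518]
ee_rot: [3.076, 0.639, -0.002]
force: [-5.2, -2.1, 21.5]
gripper_width: 0.0003
gripper_force: 10.6
```

Both leaves are down on the blue side (the bar top met the fingers at z = 0.052). Regrip the yellow handle to open it.

>>> {"method": "arm_command", "body": {"moves": [{"offset": [0,0,-2.5],"twist": 0,"claw": -1},{"offset": [0,0,-2.5],"twist": 0,"claw": -0.1},{"offset": [0,0,-2.5],"twist": 0,"claw": -0.1},{"offset": [0,0,-2.5],"twist": 0,"claw": -0.1},{"offset": [0,0,1.8],"twist": 0,"claw": -0.1}], "squeeze": 14}}

```text
time_s: 17.27
eef_pos: [0.4642, 0.1448, 0.0341]
ee_rot: [-3.075, -0.639, -0.009]
force: [-0.3, 1.0, -0.8]
gripper_width: 0.0366
gripper_force: 0.0
```

>>> {"method": "arm_command", "body": {"moves": [{"offset": [0,0,0],"twist": 0,"claw": -1},{"offset": [0,0,0],"twist": 0,"claw": -1},{"offset": [0,0,0],"twist": 0,"claw": -1},{"offset": [0,0,0],"twist": 0,"claw": -1}]}}

```text
time_s: 17.77
eef_pos: [0.4626, 0.1441, 0.034]
ee_rot: [3.076, 0.639, 0.003]
force: [0.5, -1.2, 2.7]
gripper_width: 0.0136
gripper_force: 14.0
```

>>> {"method": "arm_command", "body": {"moves": [{"offset": [0,-0.06,-1.17],"twist": 0,"claw": -1},{"offset": [0,-0.25,-2.33],"twist": 0,"claw": -1},{"offset": [0,-0.55,-3.46],"twist": 0,"claw": -1},{"offset": [0,-0.97,-4.56],"twist": 0,"claw": -1},{"offset": [0,-1.5,-5.6],"twist": 0,"claw": -1}]}}

```text
time_s: 18.4
eef_pos: [0.4571, 0.1567, 0.0908]
ee_rot: [3.073, 0.64, 0.004]
force: [5.4, -12.3, 1.4]
gripper_width: 0.0132
gripper_force: 14.0
```

>>> {"method": "arm_command", "body": {"moves": [{"offset": [0,-0.64,-0.98],"twist": 0,"claw": -1},{"offset": [0,-1.38,-1.89],"twist": 0,"claw": -1},{"offset": [0,-2.2,-2.72],"twist": 0,"claw": -1},{"offset": [0,-3.12,-3.46],"twist": 0,"claw": -1},{"offset": [0,-4.1,-4.1],"twist": 0,"claw": -1}]}}

```text
time_s: 19.02
eef_pos: [0.4422, 0.1938, 0.1335]
ee_rot: [3.072, 0.64, 0.009]
force: [4.5, -14.7, 16.8]
gripper_width: 0.0135
gripper_force: 14.0
```

```bash
python3 - <<'E'
from h import *
b,d=grab('scene')
t,_=grab('top')
f=lambda i,x,y:cv2.resize(cv2.cvtColor(i[y:y+140,x:x+130],cv2.COLOR_RGB2BGR),None,fx=3,fy=3,interpolation=2)
cv2.imwrite('pics/p5.png',np.hstack([f(b,170,170),f(t,150,150)]))
E
```

```text
(no output)
```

View pics/p5.png

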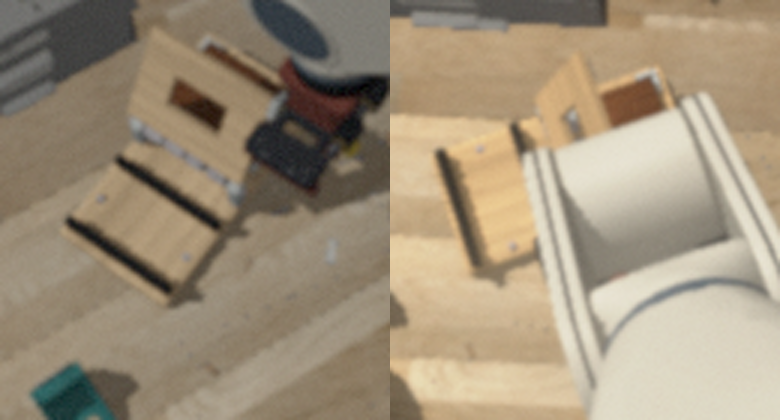

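The plaque's brown back shows in the blue leaf at top crop (635,105), and the yellow leaf is lifting clean away. Continue.

>>> {"method": "arm_command", "body": {"moves": [{"offset": [0,-1.05,-0.53],"twist": 0,"claw": -1},{"offset": [0,-2.14,-0.95],"twist": 0,"claw": -1},{"offset": [0,-3.27,-1.26],"twist": 0,"claw": -1},{"offset": [0,-4.43,-1.44],"twist": 0,"claw": -1},{"offset": [0,-5.6,-1.5],"twist": 0,"claw": -1}]}}

```text
time_s: 19.75
eef_pos: [0.4187, 0.2474, 0.1472]
ee_rot: [-3.075, -0.64, -0.007]
force: [4.6, -3.0, 2.4]
gripper_width: 0.0133
gripper_force: 14.0
```

>>> {"method": "arm_command", "body": {"moves": [{"offset": [0,-1.17,0.06],"twist": 0,"claw": -1},{"offset": [0,-2.33,0.25],"twist": 0,"claw": -1},{"offset": [0,-3.46,0.55],"twist": 0,"claw": -1},{"offset": [0,-4.56,0.97],"twist": 0,"claw": -1},{"offset": [0,-5.6,1.5],"twist": 0,"claw": -1}]}}

```text
time_s: 20.38
eef_pos: [0.3952, 0.299, 0.1303]
ee_rot: [-3.075, -0.639, -0.002]
force: [5.5, -1.6, 2.3]
gripper_width: 0.0135
gripper_force: 14.0
```

>>> {"method": "arm_command", "body": {"moves": [{"offset": [0,-0.98,0.64],"twist": 0,"claw": -1},{"offset": [0,-1.89,1.38],"twist": 0,"claw": -1},{"offset": [0,-2.72,2.2],"twist": 0,"claw": -1},{"offset": [0,-3.46,3.12],"twist": 0,"claw": -1},{"offset": [0,-4.1,4.1],"twist": 0,"claw": -1}], "squeeze": 18}}

```text
time_s: 21.0
eef_pos: [0.3783, 0.336, 0.0884]
ee_rot: [3.076, 0.639, -0.001]
force: [5.8, -2.2, 1.3]
gripper_width: 0.0134
gripper_force: 18.0
```

>>> {"method": "arm_command", "body": {"moves": [{"offset": [0,-0.53,1.05],"twist": 0,"claw": -1},{"offset": [0,-0.95,2.14],"twist": 0,"claw": -1},{"offset": [0,-1.26,3.27],"twist": 0,"claw": -1},{"offset": [0,-1.44,4.43],"twist": 0,"claw": -1},{"offset": [0,-1.5,5.4],"twist": 0,"claw": -1}]}}

```text
time_s: 21.62
eef_pos: [0.3723, 0.3492, 0.0342]
ee_rot: [3.075, 0.639, -0.001]
force: [4.8, -4.2, 3.9]
gripper_width: 0.0137
gripper_force: 18.0
```

Release, then press the bar down from above as before.

>>> {"method": "arm_command", "body": {"moves": [{"offset": [0,0,0],"twist": 0,"claw": -0.3},{"offset": [0,0,0],"twist": 0,"claw": -0.3},{"offset": [0,0,-4],"twist": 0,"claw": -0.3},{"offset": [0,0,-4],"twist": 0,"claw": -1},{"offset": [0,0,-4],"twist": 0,"claw": -1}]}}

```text
time_s: 22.25
eef_pos: [0.3724, 0.3495, 0.0751]
ee_rot: [-3.076, -0.639, -0.0]
force: [0.4, 0.1, -0.9]
gripper_width: 0.0143
gripper_force: 0.0
```

>>> {"method": "arm_command", "body": {"moves": [{"offset": [0,0,0],"twist": 0,"claw": -1},{"offset": [0,0,1.0],"twist": 0,"claw": -1},{"offset": [0,0,1.8],"twist": 0,"claw": -1},{"offset": [0,0,2.3],"twist": 0,"claw": -1},{"offset": [0,0,2.3],"twist": 0,"claw": -1}]}}

```text
time_s: 22.88
eef_pos: [0.3722, 0.3491, 0.0521]
ee_rot: [3.075, 0.639, -0.002]
force: [-2.6, -2.2, 8.9]
gripper_width: 0.0004
gripper_force: 4.5
```

>>> {"method": "arm_command", "body": {"moves": [{"offset": [0,0,0.1],"twist": 0,"claw": -1},{"offset": [0,0,0.2],"twist": 0,"claw": -1},{"offset": [0,0,0.2],"twist": 0,"claw": -1}]}}

```text
time_s: 23.25
eef_pos: [0.3722, 0.3492, 0.0516]
ee_rot: [3.075, 0.639, -0.002]
force: [-5.8, -6.4, 28.4]
gripper_width: 0.0003
gripper_force: 14.3
```

>>> {"method": "arm_command", "body": {"moves": [{"offset": [0,0,-6],"twist": 0,"claw": -1},{"offset": [0,0,-12],"twist": 0,"claw": -1},{"offset": [0,0,-17],"twist": 0,"claw": -1},{"offset": [0,6,-17],"twist": 0,"claw": -1},{"offset": [0,12,-17],"twist": 0,"claw": -1}]}}

```text
time_s: 23.88
eef_pos: [0.421, 0.2389, 0.2206]
ee_rot: [-3.075, -0.643, -0.003]
force: [0.5, 0.1, 0.5]
gripper_width: 0.0006
gripper_force: 0.0
```

>>> {"method": "arm_command", "body": {"moves": [{"offset": [-3,25,0],"twist": 0,"claw": -1},{"offset": [-3,25,0],"twist": 0,"claw": -1},{"offset": [-3,25,0],"twist": 0,"claw": -1},{"offset": [-3,25,0],"twist": 0,"claw": -1},{"offset": [-3,25,0],"twist": 0,"claw": -1}]}}

```text
time_s: 24.5
eef_pos: [0.4934, -0.0053, 0.2197]
ee_rot: [3.077, 0.63, 0.0]
force: [0.5, -0.1, -0.1]
gripper_width: 0.0004
gripper_force: 0.0
```

```bash
python3 - <<'E'
from h import *
t,d=grab('top');s,ds=grab('scene')
f=lambda i,x,y:cv2.resize(cv2.cvtColor(i[y:y+140,x:x+130],cv2.COLOR_RGB2BGR),None,fx=3,fy=3,interpolation=2)
cv2.imwrite('pics/p6.png',np.hstack([f(s,170,170),f(t,150,150)]))
H=np.array([.536,.2985]);X=np.array([np.cos(.4),np.sin(.4)]);Y=np.array([-X[1],X[0]])
for n,dd in(('top',d),('scene',ds)):
    v,u=np.mgrid[150:300,150:300];W=world(n,np.c_[u.ravel(),v.ravel()],dd[150:300,150:300].ravel())
    q=np.c_[(W[:,:2]-H)@X,(W[:,:2]-H)@Y,W[:,2]]
    for y in(-.115,-.1,-.07,-.04,.04,.07,.1,.115):
        k=(abs(q[:,0])<.035)&(abs(q[:,1]-y)<.008);print(n,y,k.sum(),np.median(q[k,2]).round(4) if k.any() else '')
    for x,y in((-.09,-.05),(-.11,.112)):
        k=(abs(q[:,0]-x)<.015)&(abs(q[:,1]-y)<.012)&(q[:,2]>.02);print('bar',y,k.sum(),np.median(q[k],0).round(4) if k.any() else '')
E
```

```text
top -0.115 113 0.0383
top -0.1 127 0.0521
top -0.07 125 0.0521
top -0.04 128 0.0518
top 0.04 126 0.0376
top 0.07 120 0.0127
top 0.1 130 0.0371
top 0.115 121 0.0375
bar -0.05 49 [-0.0901 -0.0513  0.0505]
bar 0.112 50 [-0.1116  0.1092  0.0506]
scene -0.115 69 0.0399
scene -0.1 113 0.0522
scene -0.07 113 0.0518
scene -0.04 126 0.0516
scene 0.04 134 0.0373
scene 0.07 123 0.0127
scene 0.1 131 0.0377
scene 0.115 173 0.0367
bar -0.05 48 [-0.0901 -0.0486  0.051 ]
bar 0.112 56 [-0.1109  0.1139  0.0502]
```

View pics/p6.png

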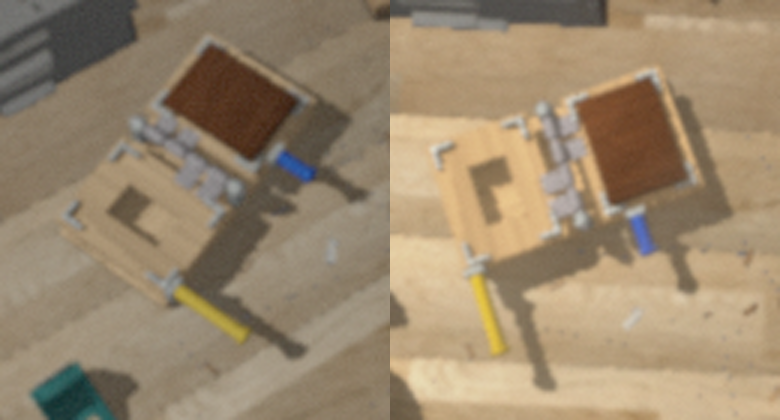

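Both leaves lie flat (tops level at 0.037 and 0.052). The plaque is face down, brown back up, in the blue leaf at top crop (635,140), and the yellow leaf at (500,190) is empty.

```bash
python3 -c "
from workcell import ticket
print(ticket.sign_off())"
```

```text
the job is handed in; nothing more can be done
None
```

The plaque is face down in the blue-handled leaf, both leaves lie flat, and the arm is clear of everything; the job was handed in at about 25 s.

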